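# Plug in the ring tweezers and squeeze them to the gauge gap

## Task

Take the sprung ring tweezers (the head with two legs, not the one with a hook) out of their wooden block and plug them fully home in the socket of the metal rigging fixture, tips over the gauge plate, and let go so that they spring open. Then squeeze the legs by their round pads, one finger on each, until the tips are 10 mm apart like the two lines on the gauge plate, never pinching the tips shut, and finish while still holding that gap steady. Leave everything else where it is.

Things in the scene. Friction and masses are not known exactly. Their poses are not given: they have to be found in the camera images.
- tweezers: Sprung ring tweezers on a plug-in steel head, 0.32 kg. Origin: centre of the plug's underside; z up, x towards the tips. Plug 32 (x) x 18 (y) mm, 22 high, lowest 3 mm stepped in 1.5 mm; above it the dark head (see head), whose underside is the shoulder. Two slim legs leave its front at z = 48 and end in tips at x = 130. Starts upright in the pocket of park_a, shoulder on the block's top.
- head (a point): Centre of the tweezers' head, 2 mm behind (-x) and 43 mm above the tweezers' origin. The head is 44 (x) x 30 (y) x 42 mm high, from 22 to 64 mm above the origin, and free on its two y faces: grip it across y (30 mm).
- leg_l: Tweezers' left leg (+y side), 4 mm thick, 10 high. Origin on its pivot at the head, x along it. On its outside, 82 mm from the pivot, an upright round grip pad (see pad_l). A spring holds the leg splayed against a stop: at the pad 2 N starts it moving, about 5 N brings the tip gap to 10 mm, 7 N shuts it; it springs back when let go. The legs move independently.
- leg_r: The tweezers' right leg (-y side), mirror image of leg_l.
- tip_l (a point): Inner face of the left leg's tip, 110 mm from its pivot. The distance from tip_l to tip_r is the tip gap: 26 mm at rest, 0 shut. At a gap of 10 mm the legs are parallel.
- tip_r (a point): Inner face of the right leg's tip.
- pad_l (a point): Outermost point, at mid height, of the left grip pad: upright, round, 12 mm diameter, 18 high, 102 mm ahead of and 48 mm above the tweezers' origin. Over both pads it is 48 mm at rest and 36 mm when the tip gap is 10 mm; each mm squeezed off the pads takes 1.34 mm off the tip gap.
- pad_r (a point): Outermost point of the right grip pad.
- fixture: Fixed rigging fixture, z up; origin on the bench under the middle of its socket, x from the socket towards the gauge plate. Aluminium base plate x -52 to +152 mm, y -40 to +40, 10 thick; on it the dark socket block, 64 (x) x 50 (y) mm, top at 44 mm, and the gauge plate. With the plug home and the tips towards the gauge plate, the legs' and pads' middle is 70 mm above the bench.
- socket (a point): Centre of the mouth of the fixture's socket hole, 44 mm above the bench. The hole is 34 (x) x 20 (y) mm, 26 mm deep, open to the top; the plug has 1 mm to spare on each side. Axes as the fixture's.
- gauge (a point): Middle of the gauge plate's top, 131 mm from the fixture's origin along its x and 46 mm above the bench; the plate is x 120 to 142 mm, y -25 to +25 mm. On it two black lines along x, inner edges 10 mm apart; the tips stand above them when the plug is home.
- park_a: Fixed wooden block 75 x 60 x 30 mm with a loose pocket, in which the tweezers start; its twin holds the hook head. Origin: centre of its underside.
- hook_head: Bystander: another plug-in head, with a single upright hook (about 95 mm tall) instead of tweezer legs, standing in the other wooden block.
- lure_a: Bystander: lure body 150 mm long, 29 mm high, lying far out. Origin: underside centre.
- lure_b: Bystander: second lure, beside the first.
- lure_c: Bystander: third lure, lying between the wooden blocks and the fixture.
- bead_jar: Bystander: closed jar of 60 mm diameter, 60 mm high.
- ring_tin: Bystander: small open dish of 48 mm diameter, 18 mm high, between the wooden blocks.
- driver: Bystander: screwdriver lying on the bench. Origin: underside centre.
Mind the look-alikes: they are no part of the job. Leave any purple look-alike of the fixture alone.

How it is judged:
On the way, in this order (a step that is already met when the one before it is completed fails the run):
1. the tweezers' plug is home in the socket, tips over the gauge plate, let go and sprung open (z of tweezers in the frame of socket below -0.0195 m and horizontal distance between tweezers and socket below 0.004 m and angle between tweezers's own z axis and vertical below 0.06 rad and angle between the x axis of tweezers and the x axis of fixture, either way round below 0.12 rad and x of tip_l in the frame of fixture above 0.1 m and distance between tip_l and tip_r above 0.022 m and contact force between the fingers and tweezers below 0.2 N), for 0.2 s.
2. both legs are squeezed by the fingers to a tip gap of 10 mm and held there (z of tweezers in the frame of socket below -0.0195 m and horizontal distance between tweezers and socket below 0.004 m and angle between tweezers's own z axis and vertical below 0.06 rad and angle between the x axis of tweezers and the x axis of fixture, either way round below 0.12 rad and x of tip_l in the frame of fixture above 0.1 m and distance between tip_l and tip_r between 0.0075 and 0.0125 m and contact force between the fingers and leg_l above 1 N and contact force between the fingers and leg_r above 1 N), for 0.5 s.
At the end, for the whole second after the job is handed in: The program ends while holding: the plug is home in the socket (within 2.5 mm of full depth, upright, tips over the gauge plate), a finger presses each leg with over 1 N, and the tip gap stays steadily between 7.5 and 12.5 mm for the last second (all of step 2 and linear speed of each of leg_l, leg_r below 0.02 m/s); the arm keeps its last pose, push and grip.
It fails at once if the tips are pinched shut (gap under 4 mm) (distance between tip_l and tip_r below 0.004 m).
It fails at once if a bystander is moved over 25 mm (distance of any of hook_head, lure_a, lure_b, lure_c, bead_jar, ring_tin, driver from where it was at the start of the episode above 0.025 m).
It also fails if it takes over 45 s, if anything falls off the work surface, if the arm or the gripper's body presses on something with over 40 N, if the wrist force passes 120 N, or if a joint passes its speed limit or range.

## Robot

A 6-joint arm with a two-finger parallel gripper is mounted at the origin on the work surface. World frame = base frame: x ahead of the robot, y to its left, z up, the work surface at z = 0. Lengths are in m, angles in rad, forces in N, time in s.
With the tool pointing down it reaches from about 0.325 to 0.9 m from the base axis. Payload 6.1 kg.
Tool frame: the origin (TCP) lies between the finger pads; the fingertips stand 25 mm ahead of it and the grasp point (between the pads) lies 6 mm ahead of it (nose_length is the distance from the TCP to the fingertips, in m); z points along the fingers, y is the line along which they close (so a half turn about z gives the same grasp; the last joint's range is limited). The gripper opens to 85 mm and grips with 20 to 120 N. Pads are 22 mm wide; open, the fingers measure 114 mm over their backs; the gripper's body (76 mm by 85 mm) begins 54 mm behind the grasp point. The pads swing forward as they close: fully open they stand 13 mm farther back than shut.
Start: joints at [-1.414, 0.22, 1.526, -0, 1.395, -0.126], TCP at [0.174, -0.6, 0.217] pointing down, gripper open.
Joint ranges: [-2.98, 2.98], [-0.91, 2.08], [0.09, 2.57], [-1.24, 4.39], [0.2, 2.65], [-2.68, 2.68]. Speed limits (rad/s): [2.57, 2.57, 3.01, 3.14, 3.14, 3.14].

## Interface

Orientations are given as a rotation vector (axis times angle).
In Python, from plant import state, snapshot, job_done, nose_length gives the robot as it stands.
- The arm moves only by the tool apply_moves, never from a script. Its argument "plan" is a list of rows, each a list of 7 numbers: the turn, a rotation vector about the tool's x, y, z in degrees, then the shift along the tool's x, y, z in cm, then the finger opening in cm, from 0 to 8.54. A call has 1 to 10 rows; each row shifts and turns the commanded pose from where the row before left it, along the tool's axes as they then stand; what a row does not reach is not made up. A row lasts 1/8 s, in which the tool goes at most 62.5 mm and 10.7 degrees, less where a joint would pass 70% of its speed; a pose out of reach is approached as far as the arm can. A call is refused whole if a number of a shift passes 6.25 or a number of a turn 10.7, either way. A call with a gripper value outside its range is refused whole. The fingers move at their own pace and stop on an object; "grip_force" is the grip in N (left out, the last holds). Time passes only in rows, so rows that do not move let the fingers close. It gives the time, the measured TCP pose, the force, the opening and the grip force at its end, in the units of the state.
- state(): the state, without advancing time (a new reading comes with each control period).
- snapshot(name): name is "side" or "top"; returns a dict with "color" (384x512x3 uint8, red, green, blue), "intrinsics" (3x3 intrinsics, pixels), "cam_to_world" (4x4, takes a point from camera to world coordinates). Camera axes: x right, y up, looking along -z (the intrinsics and any distortion apply to the point x, -y, -z); pixel columns grow to the right and rows downward; lengths in m; the calibration is good to about 2 mm. A picture is of the moment at which its call begins. There is no depth.
- job_done(): hands the job in; it is judged then, once.
The state is a dict: "time": time; "qpos": joint angles; "joint_vel": joint speeds; "effort": joint torques, N m; "tool_pos": TCP position; "orientation": TCP orientation; "contact_force": force on the tool from outside, world axes, zero at the start; "ft_torque": the same for the moment, N m; "grip_width": finger opening in m; "gripper_force": force on a finger pad.
Only numpy, scipy, OpenCV 4.12 (cv2) and the standard library are available. Lean on these libraries where they do the work, as an engineer would, in place of code of your own. Each camera call takes 0.05 s, during which the arm holds its last target. There are 200 camera calls.

## Working session

There is one attempt and no reset: what is moved stays moved. The work goes in short steps, Python scripts to look and compute and a tool call to move; the robot and the scene stay as the last step left them, time stands still between calls to the robot, and variables do not carry over. Pictures are saved under pics/ and viewed, at most 10 in all, crops included, and the job is handed in when it is done.

Besides the shell and the picture viewer there is one more tool, called after ">>>" as a command line: name --pt "numbers of a row" for each row, then --argument value for the rest. apply_moves: Moves the arm, as the interface text tells. Its arguments: {"type":"object","properties":{"plan":{"type":"array","items":{"type":"array","items":{"type":"number"}}},"grip_force":{"type":"number"}},"required":["plan"]}

```bash
mkdir -p pics
cat > h.py <<'E'
import numpy as np, cv2
from plant import state, snapshot, job_done, nose_length
def snap(n,f):
    s=snapshot(n); cv2.imwrite(f'pics/{f}.png',s['color'][:,:,::-1]); np.savez(f'pics/{n}.npz',K=s['intrinsics'],T=s['cam_to_world'],im=s['color']); return s
def px2w(n,u,v,z):
    d=np.load(f'pics/{n}.npz'); r=np.linalg.inv(d['K'])@[u,v,1]; r=d['T'][:3,:3]@(r*[1,-1,-1]); o=d['T'][:3,3]
    return o+r*(z-o[2])/r[2]
def w2px(n,p):
    d=np.load(f'pics/{n}.npz'); c=np.linalg.inv(d['T'])@np.append(p,1); q=d['K']@(c[:3]*[1,-1,-1]); return q[:2]/q[2]
def crop(n,f,u0,v0,w,h,s):
    im=np.load(f'pics/{n}.npz')['im'][v0:v0+h,u0:u0+w,::-1]; cv2.imwrite(f'pics/{f}.png',cv2.resize(im,None,fx=s,fy=s,interpolation=cv2.INTER_CUBIC))
E
python3 - <<'E'
from h import *
for n in('top','side'):
    s=snap(n,n+'0'); print(s.keys(),s['intrinsics'],s['cam_to_world'].round(3))
print(state(), nose_length)
E
```

```text
dict_keys(['color', 'intrinsics', 'cam_to_world']) [[371.24686998   0.         253.75039002]
 [  0.         371.24686998 194.48088597]
 [  0.           0.           1.        ]] [[-1.300e-02  9.940e-01 -1.110e-01  4.220e-01]
 [-1.000e+00 -1.300e-02  1.000e-03  4.700e-02]
 [-0.000e+00  1.110e-01  9.940e-01  1.111e+00]
 [ 0.000e+00  0.000e+00  0.000e+00  1.000e+00]]
dict_keys(['color', 'intrinsics', 'cam_to_world']) [[498.07415063   0.         248.87286414]
 [  0.         498.07415063 187.09874101]
 [  0.           0.           1.        ]] [[-0.963  0.18  -0.202  0.252]
 [-0.27  -0.625  0.732  1.085]
 [ 0.006  0.759  0.651  0.994]
 [ 0.     0.     0.     1.   ]]
{'time': 0.1, 'qpos': array([-1.41413530e+00,  2.21161470e-01,  1.52749886e+00,  9.29536836e-06,
        1.39470668e+00, -1.26102054e-01]), 'joint_vel': array([ 0.00091574, -0.00053002, -0.00055216, -0.00083659, -0.00163076,
       -0.00120328]), 'effort': array([ 6.19026632e-04, -4.98246396e+01, -3.90547585e+01, -2.34659974e-04,
        5.70971970e-03,  2.42417926e-06]), 'tool_pos': array([ 0.17428947, -0.59961088,  0.21619872]), 'orientation': array([-3.10849046e+00, -4.42432418e-01,  2.81972873e-05]), 'contact_force': array([ 0.23254572,  0.16729288, -0.25242703]), 'ft_torque': array([-0.02775484,  0.05018385, -0.03577443]), 'gripper_force': 0.0, 'grip_width': 0.08536072758210521} 0.025
```

View pics/top0.png

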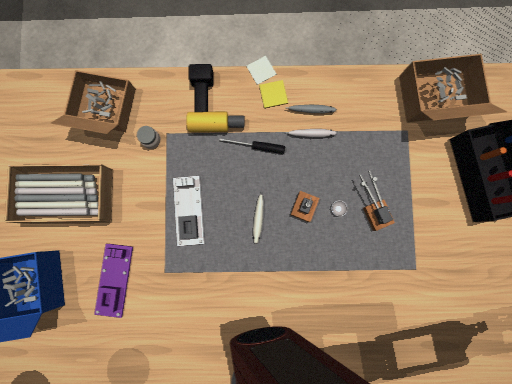

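View pics/side0.png

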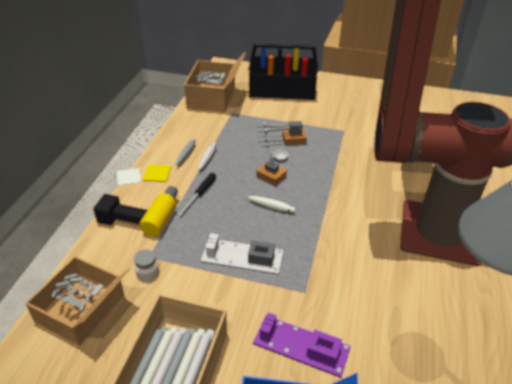

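Top view: the candidates for the tweezers are the two-legged head at (377,214) and the hook head at (306,206). I choose the two-legged one. For the fixture they are the aluminium one at (188,211) and the purple look-alike at (113,281); I choose the aluminium one. lure_c is at (258,218) and ring_tin at (339,209). I'll check both choices in close crops.

Run:
```python
from h import *
a=np.load('pics/top.npz')['im'][:,:,::-1]
g=lambda u,v,w,h:cv2.resize(a[v:v+h,u:u+w],None,fx=8,fy=8,interpolation=cv2.INTER_CUBIC)
cv2.imwrite('pics/c1.png',np.hstack([g(345,163,50,72),g(164,171,48,72)]))
b=np.load('pics/side.npz')['im'][:,:,::-1]
g=lambda u,v,w,h:cv2.resize(b[v:v+h,u:u+w],None,fx=7,fy=7,interpolation=cv2.INTER_CUBIC)
x=g(250,110,70,45); y=g(195,230,100,45)
cv2.imwrite('pics/c2.png',cv2.resize(np.vstack([np.pad(x,((0,0),(0,y.shape[1]-x.shape[1]),(0,0))),y]),None,fx=1,fy=0.9524) if 0 else np.vstack([np.pad(x,((0,0),(0,y.shape[1]-x.shape[1]),(0,0))),y])[:600])
```

```text
(no output)
```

View pics/c1.png

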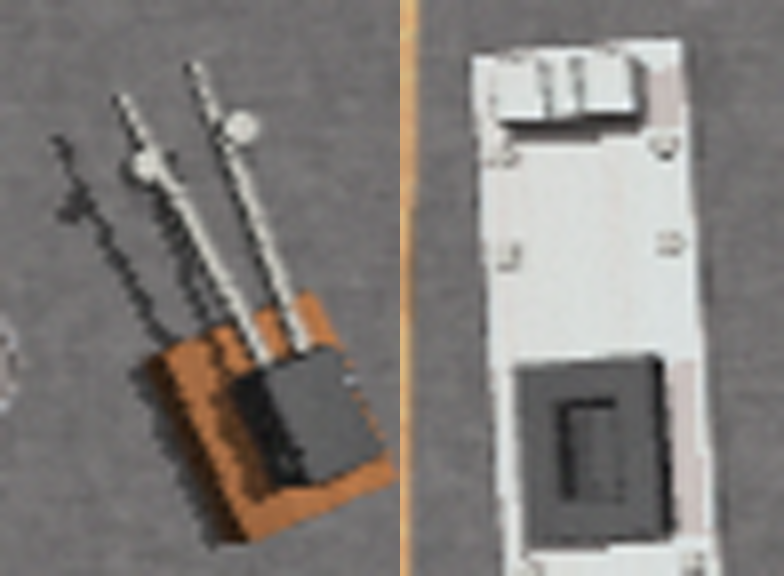

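View pics/c2.png

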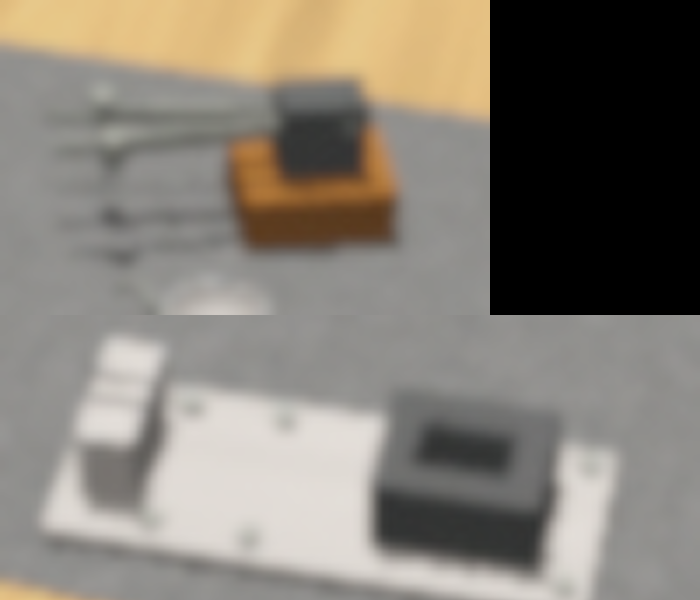

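The crops confirm it: the head with two padded legs, and the aluminium fixture with the socket hole at the back and the gauge plate at the far end (+x). Now I'll fit the poses.

```bash
cat > fit.py <<'E'
from h import *
from scipy.optimize import least_squares
def fit(obs,x0,verbose=True):
    # obs: list of (cam, local xyz mm, u, v)
    def res(p,full=True):
        c,s=np.cos(p[2]),np.sin(p[2]); r=[]
        for n,l,u,v in obs:
            l=np.array(l)/1000; w=[p[0]+c*l[0]-s*l[1],p[1]+s*l[0]+c*l[1],l[2]]
            r+=list(w2px(n,w)-[u,v])
        return np.array(r)
    f=least_squares(res,x0,loss='soft_l1'); 
    if verbose: print(f.x.round(4),'deg',np.degrees(f.x[2]).round(2)); print(res(f.x).reshape(-1,2).round(1).tolist())
    return f.x
E
cat > run1.py <<'E'
from fit import *
T=lambda l,x,y:('top',l,164+(x-400+.5)/8-.5,171+(y+.5)/8-.5)
S=lambda l,x,y:('side',l,195+(x+.5)/7-.5,230+(y-315+.5)/7-.5)
ft=[T((32,25,44),515,366),T((32,-25,44),655,356),T((-32,-25,44),664,532),T((-32,25,44),525,545),
 T((17,10,44),557,402),T((17,-10,44),615,398),T((-17,-10,44),622,498),T((-17,10,44),563,503),T((152,40,10),472,55),T((152,-40,10),683,39)]
fs=[S((32,-25,44),398,392),S((-32,-25,44),558,408),S((-32,25,44),548,500),S((32,25,44),377,485),
 S((17,-10,44),425,427),S((-17,-10,44),513,435),S((-17,10,44),507,472),S((17,10,44),415,462),S((152,40,10),40,530),S((-52,-40,10),617,450)]
x0=[.4,.22,0]
print('fixture'); fit(ft,x0); fit(fs,x0); fit(ft+fs,x0)
A=lambda l,x,y:('top',l,345+(x+.5)/8-.5,163+(y+.5)/8-.5)
B=lambda l,x,y:('side',l,250+(x+.5)/7-.5,110+(y+.5)/7-.5)
tt=[A((20,15,72),263,374),A((20,-15,72),335,347),A((-24,-15,72),388,455),A((-24,15,72),311,486),A((102,18,65),148,163),A((102,-18,65),241,128)]
ts=[B((20,-15,72),275,90),B((-24,-15,72),360,82),B((-24,15,72),366,112),B((20,15,72),278,122),B((102,18,65),112,135),B((102,-18,65),100,93)]
x0=[.4,-.3,.4]
print('tweezers'); fit(tt,x0); fit(ts,x0); fit(tt+ts,x0)
E
python3 run1.py
```

```text
fixture
[0.4505 0.2372 0.0737] deg 4.22
[[-0.1, 0.1], [-0.3, -0.2], [0.1, 0.2], [0.0, 0.1], [0.2, 0.4], [-0.1, 0.3], [-0.2, -0.4], [0.2, -0.4], [-0.0, 0.1], [0.2, -0.2]]
[0.4504 0.2392 0.098 ] deg 5.61
[[-0.8, -0.8], [0.7, 0.2], [-0.6, 1.4], [-1.2, 0.1], [0.1, -0.9], [0.5, -0.2], [0.3, 0.2], [0.2, -0.2], [0.3, 0.5], [-0.0, -0.1]]
[0.4506 0.2379 0.0801] deg 4.59
[[-0.4, 0.1], [-0.6, -0.2], [-0.0, 0.1], [-0.1, 0.1], [-0.1, 0.4], [-0.4, 0.2], [-0.4, -0.4], [-0.0, -0.4], [-0.6, 0.2], [-0.3, -0.2], [-0.5, -1.3], [0.9, -0.0], [-0.7, 1.1], [-1.2, -0.5], [0.3, -1.3], [0.7, -0.5], [0.2, -0.1], [0.3, -0.6], [0.4, -0.7], [0.2, -0.2]]
tweezers
[ 0.479  -0.3203  0.3778] deg 21.64
[[-0.5, -0.1], [0.2, -0.8], [0.2, 0.2], [0.0, 0.5], [0.1, 0.2], [0.0, -0.2]]
[ 0.4778 -0.3088  0.3134] deg 17.96
[[-0.4, -1.0], [0.4, -0.0], [0.6, 0.6], [0.0, -0.5], [-0.9, 0.3], [0.1, 0.3]]
[ 0.4792 -0.319   0.3713] deg 21.27
[[-1.0, -0.2], [-0.2, -0.8], [-0.4, 0.2], [-0.5, 0.4], [-0.2, 0.1], [-0.2, -0.3], [-0.4, -2.4], [0.3, -1.9], [1.0, -1.3], [0.6, -2.1], [-0.1, -0.4], [0.3, -0.4]]
```

```bash
cat >> h.py <<'E'
from scipy.spatial.transform import Rotation as R
def delta(x,y,z,yaw):
    "turn (deg, tool) to pointing down with tool x at yaw; then shift (cm) along turned tool axes"
    s=state(); Rn=R.from_rotvec(s['orientation']); c,q=np.cos(np.radians(yaw)),np.sin(np.radians(yaw))
    Rt=R.from_matrix(np.array([[c,q,0],[q,-c,0],[0,0,-1]]))
    print('turn',np.degrees((Rn.inv()*Rt).as_rotvec()).round(2),'shift cm',(100*Rt.inv().apply(np.array([x,y,z])-s['tool_pos'])).round(2),
      'now-axes',(100*Rn.inv().apply(np.array([x,y,z])-s['tool_pos'])).round(2),'t',round(s['time'],2))
E
python3 -c "
from h import *
delta(.4771,-.321,.13,21.6)"
```

```text
turn [-0.1  -0.02 -5.4 ] shift cm [ 38.41 -14.76   8.62] now-axes [ 36.85 -18.29   8.66] t 0.1
```

>>> apply_moves --pt "0 0 -5.4 0 0 0 8.5" --pt "0 0 0 4.8 -1.85 0.8 8.5" --pt "0 0 0 4.8 -1.85 0.8 8.5" --pt "0 0 0 4.8 -1.85 0.8 8.5" --pt "0 0 0 4.8 -1.85 0.8 8.5" --pt "0 0 0 4.8 -1.85 0.8 8.5" --pt "0 0 0 4.8 -1.85 0.8 8.5" --pt "0 0 0 4.8 -1.85 0.8 8.5" --pt "0 0 0 4.8 -1.8 0.8 8.5" --pt "0 0 0 0 0 0 8.5"

```text
time: 1.35
tool_pos: [0.4786, -0.3184, 0.1518]
orientation: [-3.082, -0.596, 0.001]
contact_force: [-0.4, -0.2, -1.0]
grip_width: 0.0849
gripper_force: 0.0
```

```bash
python3 -c "
from h import *
delta(.4771,-.321,.060,21.6); snap('top','t1'); snap('side','s1')
crop('top','t1c',330,150,90,100,6)"
```

```text
turn [-0.14  0.02  0.27] shift cm [-0.24  0.19  9.18] now-axes [-0.23  0.21  9.18] t 1.35
```

View pics/t1c.png

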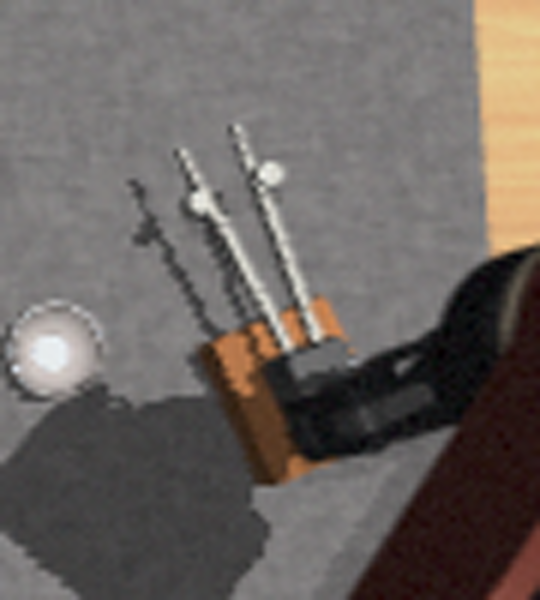

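The open gripper stands over the head at about (320,375) in the crop, lined up with it. Descending.

>>> apply_moves --pt "0 0 0 -0.24 0.2 3 8.5" --pt "0 0 0 0 0 3 8.5" --pt "0 0 0 0 0 2 8.5" --pt "0 0 0 0 0 1.2 8.5" --pt "0 0 0 0 0 0 8.5" --pt "0 0 0 0 0 0 8.5" --grip_force 40

```text
time: 2.2
tool_pos: [0.4762, -0.3251, 0.0623]
orientation: [3.085, 0.588, 0.002]
contact_force: [0.3, 0.3, 1.1]
grip_width: 0.0851
gripper_force: 0.0
```

>>> apply_moves --pt "0 0 0 0 0 0 6" --pt "0 0 0 0 0 0 5" --pt "0 0 0 0 0 0 4" --pt "0 0 0 0 0 0 3.4" --pt "0 0 0 0 0 0 2.8" --pt "0 0 0 0 0 0 2" --pt "0 0 0 0 0 0 2" --pt "0 0 0 0 0 0 2" --grip_force 40

```text
time: 3.2
tool_pos: [0.4756, -0.3244, 0.0612]
orientation: [-3.086, -0.589, 0.0]
contact_force: [0.2, -0.6, -0.3]
grip_width: 0.02
gripper_force: 0.0
```

```bash
python3 -c "
from h import *
snap('top','t2'); snap('side','s2')
a=np.load('pics/top.npz')['im'][150:250,330:430,::-1];b=np.load('pics/side.npz')['im'][90:190,230:330,::-1]
cv2.imwrite('pics/c3.png',cv2.resize(np.hstack([a,b]),None,fx=4,fy=4,interpolation=2)); print(state()['grip_width'],state()['gripper_force'])"
```

```text
0.02009434679565122 0.0
```

View pics/c3.png

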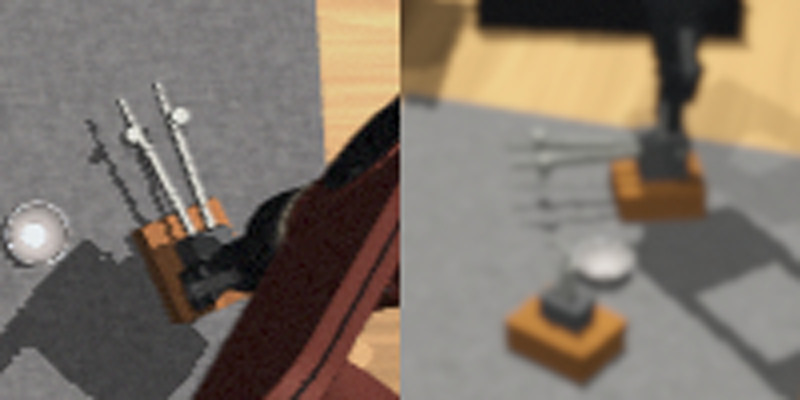

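```bash
python3 -c "
from h import *
s=state(); p=s['tool_pos']; print(p)
for n,o,k in(('top',(330,150),0),('side',(230,90),400)):
  for l,dz in(('tip',-.025),('tcp',0),('up',.06)):
    q=w2px(n,p+[0,0,dz]); print(n,l,q.round(1),((q-o)*4+[k,0]).round(0))
  for z in (.03,.072):
    q=w2px(n,np.array([.4771,-.321,z])); print(n,'head',z,((q-o)*4+[k,0]).round(0))
a=np.load('pics/top.npz')['im'][185:240,360:415,::-1];b=np.load('pics/side.npz')['im'][90:150,265:320,::-1]
g=lambda a:cv2.resize(a,(390,400*1),interpolation=2)
cv2.imwrite('pics/c4.png',np.hstack([g(a),g(b)]))
"
```

```text
[ 0.47560152 -0.32436325  0.06118008]
top tip [381.9 215.7] [207. 263.]
top tcp [384.9 215.2] [220. 261.]
top up [392.8 213.9] [251. 256.]
top head 0.03 [200. 261.]
top head 0.072 [220. 258.]
side tip [295.7 130.4] [663. 161.]
side tcp [296.2 124.2] [665. 137.]
side up [297.4 108.9] [670.  76.]
side head 0.03 [660. 169.]
side head 0.072 [663. 128.]
```

View pics/c4.png

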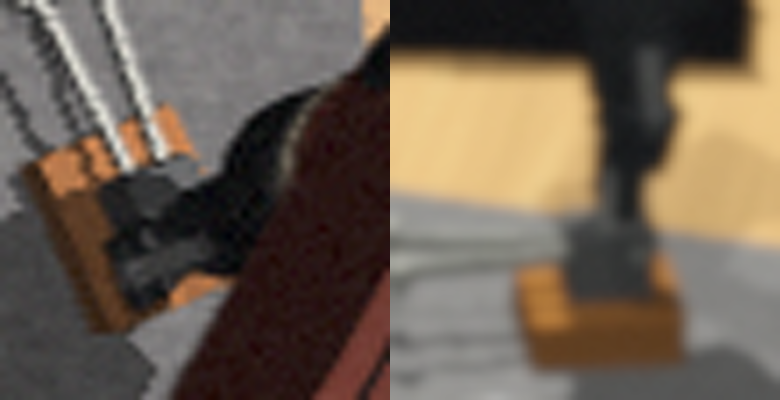

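The views disagree with the readout. The fingers look closed behind or above the head, with no contact. I'll use difference masks against the first pictures to find where the fingers really are.

```bash
python3 -c "
from h import *
for n,a,b,(u0,u1,v0,v1) in(('top','top0','t2',(365,412,195,240)),('side','side0','s2',(275,320,85,150))):
  A=cv2.imread(f'pics/{a}.png').astype(int);B=cv2.imread(f'pics/{b}.png').astype(int)
  d=abs(A-B).max(2)[v0:v1,u0:u1]; br=B.max(2)[v0:v1,u0:u1]
  print(n,'cols from',u0)
  for i,r in enumerate(d): print(v0+i,''.join('.' if x<22 else ('#' if y<60 else 'o') for x,y in zip(r,br[i])))
"
```

```text
top cols from 365
195 ......o.............o......................o###
196 .......o.................................oo####
197 .......oo.....oo.....................o##o######
198 ..............oo..................o####o#######
199 ...............o................o#####oo#######
200 .........o.....................######oo########
201 ..........o.......oo.........o#######oo########
202 ..........o..o..o.oo.........#######oo#########
203 ..........o.....o...o.......o######ooo#########
204 ...........o.o...oo........o#######oo##########
205 .......o...o..o..oo..o.....########oo##########
206 ............ooo..o........o#######ooo##########
207 ..o..o....................o#######ooo##########
208 .o......oo................#########o###########
209 .............######.....o#########oo###########
210 .............#######...########################
211 ....ooo.......#################################
212 ..oooo........#################################
213 ...ooo........#################################
214 ...oooo........#o##############################
215 ....ooo........#######################
[... 3811 characters left out ...]

136 .....................oooooooooooo............
137 ................oooooooooooooooo.............
138 ................ooooooooooooooo..............
139 .............................................
140 .............................................
141 ....................................oo.......
142 ................................oooooooo.....
143 ...............................ooooooooooo...
144 ...............................oooooooooooo..
145 .......................ooooooooooooooooooooo.
146 ................ooooooooooooooooooooooooooooo
147 ................ooooooooooooooooooooooooooooo
148 ...............oooooooooooooooooooooooooooooo
149 ...............oooooooooooooooooooooooooooooo
```

```bash
python3 -c "
from h import *
p=np.array([.4786,-.3184,.1518]); yv=np.array([.368,-.93,0])
for o in(-.05,0,.05): print(o,[w2px(n,p+yv*o+[0,0,dz]).round(1).tolist() for n in('top','side') for dz in (-.025,-.012,.03)])
for n,a,b,(u0,u1,v0,v1) in(('side','side0','s1',(270,330,60,150)),):
  A=cv2.imread(f'pics/{a}.png').astype(int);B=cv2.imread(f'pics/{b}.png').astype(int)
  d=abs(A-B).max(2)[v0:v1,u0:u1]; br=B.max(2)[v0:v1,u0:u1]
  print(n,'cols from',u0)
  for i,r in enumerate(d): print(v0+i,''.join('.' if x<22 else ('#' if y<60 else 'o') for x,y in zip(r,br[i])))
"
```

```text
-0.05 [[374.1, 219.9], [375.7, 219.7], [381.2, 218.9], [299.0, 116.4], [299.3, 113.0], [300.2, 101.5]]
0 [[391.3, 212.7], [393.1, 212.4], [399.3, 211.4], [296.3, 108.2], [296.5, 104.8], [297.4, 93.5]]
0.05 [[408.4, 205.6], [410.4, 205.2], [417.4, 203.8], [293.7, 100.4], [293.9, 97.0], [294.7, 85.8]]
side cols from 270
60 ...................o#.#######..########.....................
61 ...................o#.#######...#######.....................
62 ......................#######...######......................
63 ......................#######...######......................
64 ......................#######...######......................
65 ......................#######..#######......................
66 ......................#######..#######......................
67 ......................#######..#######......................
68 ......................#######..#######......................
69 ......................######...#######......................
70 .......................#####...######.......................
71 ...............................######.......................
72 .........
[... 4329 characters left out ...]
..................................................
140 ............................................................
141 ............................................................
142 ............................................................
143 ............................................................
144 ............................................................
145 ............................ooooooooooo..oooo...............
146 .......................oooooooooooooooooooooooo.............
147 ......................ooooooooooooooooooooooooooo...........
148 ......................oooooooooooooooooooooooooooo..........
149 ......................ooooooooooooooooooooooooooooo.........
```

The side picture puts the fingertips about 38 mm higher than tool_pos implies: the near tip is at row 102 against 113 expected in s1, and at 125 against 134 in s2. The fingers closed just above the head, and the top view agrees. I'll open and go lower in guarded steps, watching the force.

>>> apply_moves --pt "0 0 0 0 0 -1 2" --pt "0 0 0 0 0 0 8.5" --pt "0 0 0 0 0 0 8.5" --pt "0 0 0 0 0 0 8.5" --pt "0 0 0 0 0 0 8.5" --pt "0 0 0 0 0 1 8.5" --pt "0 0 0 0 0 1 8.5" --pt "0 0 0 0 0 0.5 8.5"

```text
time: 4.3
tool_pos: [0.4749, -0.3238, 0.0447]
orientation: [-3.084, -0.588, 0.002]
contact_force: [-0.4, 0.5, 0.3]
grip_width: 0.085
gripper_force: 0.0
```

```bash
python3 -c "
from h import *
delta(.4771,-.321,.026,21.6);s=state();print(s['tool_pos'],s['contact_force'],s['grip_width'])"
```

```text
turn [-0.11  0.05  0.  ] shift cm [ 0.31 -0.18  1.87] now-axes [ 0.31 -0.17  1.87] t 4.3
[ 0.47490178 -0.32376214  0.04466575] [-0.44331073  0.47198444  0.2532449 ] 0.08504495114821138
```

>>> apply_moves --pt "0 0 0 0.3 -0.18 0.6 8.5" --pt "0 0 0 0 0 0.6 8.5" --pt "0 0 0 0 0 0.65 8.5" --pt "0 0 0 0 0 0 8.5" --pt "0 0 0 0 0 0 8.5"

```text
time: 4.92
tool_pos: [0.4778, -0.3217, 0.0278]
orientation: [3.086, 0.589, 0.0]
contact_force: [-0.0, 0.3, -0.2]
grip_width: 0.0849
gripper_force: 0.0
```

>>> apply_moves --pt "0 0 0 0 0 0 5" --pt "0 0 0 0 0 0 4" --pt "0 0 0 0 0 0 3.6" --pt "0 0 0 0 0 0 3.4" --grip_force 40

```text
time: 5.42
tool_pos: [0.4778, -0.3216, 0.0278]
orientation: [3.086, 0.589, 0.0]
contact_force: [0.3, -0.6, -0.4]
grip_width: 0.034
gripper_force: 0.0
```

>>> apply_moves --pt "0 0 0 0 0 0 3.1" --pt "0 0 0 0 0 0 2.8" --pt "0 0 0 0 0 0 2.4" --pt "0 0 0 0 0 0 2.0" --grip_force 40

```text
time: 5.92
tool_pos: [0.478, -0.322, 0.0281]
orientation: [3.085, 0.589, 0.001]
contact_force: [0.4, -1.4, 2.5]
grip_width: 0.0295
gripper_force: 40.2
```

```bash
python3 -c "
from h import *
snap('side','s3');snap('top','t3')
for n,a,b,(u0,u1,v0,v1) in(('side','side0','s3',(270,325,95,150)),):
  A=cv2.imread(f'pics/{a}.png').astype(int);B=cv2.imread(f'pics/{b}.png').astype(int)
  d=abs(A-B).max(2)[v0:v1,u0:u1]; br=B.max(2)[v0:v1,u0:u1]
  for i,r in enumerate(d): print(v0+i,''.join('.' if x<22 else ('#' if y<60 else 'o') for x,y in zip(r,br[i])))
"
```

```text
95 .......................................................
96 .......................................................
97 .......................................................
98 ...................########....#.......................
99 ...................o#################..................
100 ....................oo#############oo..................
101 ....................oo###########ooo...................
102 ....................oo##########ooo....................
103 ....................ooo#########oo.....................
104 ....................ooo#########ooo....................
105 ....................ooo#########ooo....................
106 ....................ooo##########oo....................
107 ....................ooo##########oo....................
108 ....................ooo######oo#ooo....................
109 ....................ooo######oo#ooo....................
110 ....................ooo######ooooo.....................
111 ....................ooo######ooooo.....................
112 .....................oo######ooooo.....................
113 .....................
[... 1494 characters left out ...]
....ooooooooooooooooo...................
139 .......................................................
140 .......................................oooo............
141 .....................................oooooooo..........
142 ....................................oooooooooo.........
143 ....................................ooooooooooo........
144 ....................................oooooooooooo.......
145 ............................ooooooooooooooooooooo......
146 ...................ooooooooooooooooooooooooooooooo.....
147 ...................ooooooooooooooooooooooooooooooo.....
148 ..................oooooooooooooooooooooooooooooooooo...
149 ................ooooooooooooooooooooooooooooooooooooo..
```

The head is gripped: width 29.5 mm, 40 N. Lifting.

>>> apply_moves --pt "0 0 0 0 0 0 2" --pt "0 0 0 0 0 -0.5 2" --pt "0 0 0 0 0 -1 2" --pt "0 0 0 0 0 -2 2" --pt "0 0 0 0 0 -3 2" --pt "0 0 0 0 0 -4 2" --pt "0 0 0 0 0 -3 2" --pt "0 0 0 0 0 0 2" --grip_force 70

```text
time: 7.02
tool_pos: [0.479, -0.3222, 0.1657]
orientation: [3.083, 0.589, 0.005]
contact_force: [-0.4, -0.8, -3.6]
grip_width: 0.0291
gripper_force: 71.3
```

```bash
python3 -c "
from h import *
delta(.45,.2375,.165,4.3)"
```

```text
turn [ 0.19 -0.17 17.32] shift cm [  1.31 -56.03   0.07] now-axes [ 17.92 -53.1   -0.09] t 7.03
```

>>> apply_moves --pt "0 0 8.6 0 0 0 2" --pt "0 0 8.7 0 -2 0 2" --pt "0 0 0 0.2 -5 0 2" --pt "0 0 0 0.2 -6 0 2" --pt "0 0 0 0.2 -6 0 2" --pt "0 0 0 0.2 -6 0 2" --pt "0 0 0 0.2 -6 0 2" --pt "0 0 0 0.2 -6 0 2" --pt "0 0 0 0.2 -6 0 2" --pt "0 0 0 0.1 -6 0 2"

```text
time: 8.28
tool_pos: [0.4508, 0.1695, 0.1607]
orientation: [3.139, 0.118, -0.006]
contact_force: [1.3, -0.2, -2.1]
grip_width: 0.0289
gripper_force: 71.1
```

>>> apply_moves --pt "0 0 0 0 -4 0 2" --pt "0 0 0 0 -2 0 2" --pt "0 0 0 0 0 0 2" --pt "0 0 0 0 0 0 2"

```text
time: 8.78
tool_pos: [0.4474, 0.2267, 0.1613]
orientation: [3.138, 0.118, -0.004]
contact_force: [0.6, 0.2, -3.2]
grip_width: 0.029
gripper_force: 71.3
```

```bash
python3 -c "
from h import *
delta(.4486,.2375,.165,4.3);snap('side','s4');snap('top','t4')
a=np.load('pics/top.npz')['im'][150:250,150:230,::-1];b=np.load('pics/side.npz')['im'][150:280,195:295,::-1]
g=lambda a,s:cv2.resize(a,None,fx=s,fy=s,interpolation=2)
A=g(a,5);B=g(b,3.9)[:500]
h=min(len(A),len(B));cv2.imwrite('pics/c5.png',np.hstack([A[:h],B[:h]])); print(A.shape,B.shape)"
```

```text
turn [0.05 0.16 0.01] shift cm [ 0.2  -1.06 -0.37] now-axes [ 0.2  -1.06 -0.37] t 8.78
(500, 400, 3) (500, 390, 3)
```

View pics/c5.png

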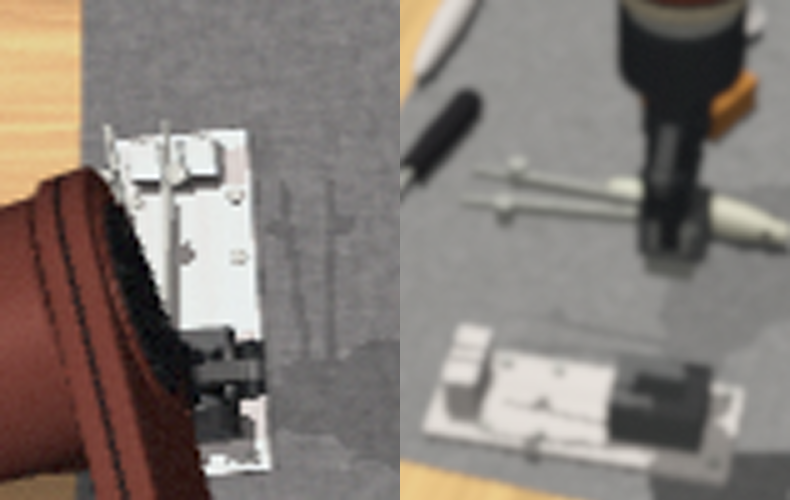

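The picture shows the tweezers held level. In the top crop the right pad is at (178,178) and the tips at (107,128) and (165,124). In the side crop the pads are at (517,163) and (505,210). I'll check the in-hand pose.

```bash
cat > run2.py <<'E'
from h import *
from scipy.optimize import least_squares
T=lambda l,x,y:('top',l,150+(x+.5)/5-.5,150+(y+.5)/5-.5)
S=lambda l,x,y:('side',l,195+(x-400+.5)/3.9-.5,150+(y+.5)/3.9-.5)
ot=[T((102,-18,57),178,178),T((130,-15,51),165,124),T((130,15,51),107,128)]
os_=[S((102,-18,48),517,166),S((102,18,48),505,208),S((130,-15,48),474,173),S((130,15,48),463,201)]
t=np.array([.4474,.2267,.1613]); a=np.radians(4.3); c,s=np.cos(a),np.sin(a); Rz=np.array([[c,-s,0],[s,c,0],[0,0,1]])
def run(obs,fz,fy=False):
    def w(p,l): return t+Rz@(np.array([p[0],p[1] if fy else 0,p[-1] if fz else -.0201])+np.array(l)/1e3)
    f=least_squares(lambda p:np.concatenate([w2px(n,w(p,l))-[u,v] for n,l,u,v in obs]),[0,0,-.02])
    print(f.x.round(4),f.fun.round(1).tolist())
run(ot,False);run(ot,False,True);run(os_,True);run(os_,False);run(ot+os_,True);run(ot+os_,True,True)
E
python3 run2.py
```

```text
[-0.0006  0.     -0.02  ] [-0.4, -0.2, 0.7, -0.0, 0.4, 0.2]
[-0.0006  0.0006 -0.02  ] [-0.6, -0.2, 0.5, -0.0, 0.1, 0.2]
[ 0.001   0.0199 -0.0215] [0.4, 1.3, -0.1, 0.3, -0.0, -1.2, -0.3, -0.4]
[ 0.0008  0.     -0.02  ] [0.4, 0.9, 0.0, -0.2, 0.1, -1.6, -0.2, -0.8]
[ 0.0004  0.0025 -0.0213] [-0.3, -0.6, 0.8, -0.4, 0.4, -0.1, 0.6, 1.3, 0.2, 0.2, 0.2, -1.2, -0.0, -0.4]
[ 0.0003  0.0008 -0.0208] [-0.7, -0.5, 0.4, -0.3, 0.1, -0.1, 0.6, 1.4, 0.2, 0.3, 0.2, -1.2, -0.1, -0.3]
```

The in-hand offset is small (x about +0.4 mm, z about −20.5 mm) and both cameras agree. Going above the socket.

>>> apply_moves --pt "0 0 0 0.35 -1.05 1 2" --pt "0 0 0 0 0 3 2" --pt "0 0 0 0 0 3 2" --pt "0 0 0 0 0 1.3 2" --pt "0 0 0 0 0 0 2" --pt "0 0 0 0 0 0 2"

```text
time: 9.62
tool_pos: [0.4522, 0.2386, 0.0808]
orientation: [-3.139, -0.118, -0.003]
contact_force: [0.7, 0.4, -2.8]
grip_width: 0.029
gripper_force: 71.3
```

```bash
python3 -c "
from h import *
delta(.4501,.2375,.065,4.3);print(state()['tool_pos'])"
```

```text
turn [-0.03 -0.11 -0.  ] shift cm [-0.21  0.09  1.58] now-axes [-0.22  0.09  1.58] t 9.62
[0.45216839 0.23859173 0.08084981]
```

>>> apply_moves --pt "0 0 0 -0.2 0.1 0 2" --pt "0 0 0 0 0 0.5 2" --pt "0 0 0 0 0 0.5 2" --pt "0 0 0 0 0 0.3 2" --pt "0 0 0 0 0 0 2"

```text
time: 10.25
tool_pos: [0.4488, 0.237, 0.0662]
orientation: [3.139, 0.118, -0.001]
contact_force: [-0.4, 0.3, -3.5]
grip_width: 0.0289
gripper_force: 71.3
```

```bash
python3 -c "
from h import *
delta(.4501,.2375,.060,4.3);s=state();print(s['tool_pos'],s['contact_force'],s['ft_torque'])"
```

```text
turn [0.01 0.05 0.  ] shift cm [ 0.13 -0.04  0.62] now-axes [ 0.13 -0.04  0.62] t 10.25
[0.44884949 0.23697593 0.0661969 ] [-0.44946339  0.33153368 -3.50369545] [-0.02600584  0.02710453  0.0177953 ]
```

>>> apply_moves --pt "0 0 0 0.12 -0.04 0 2" --pt "0 0 0 0 0 0.2 2" --pt "0 0 0 0 0 0.2 2" --pt "0 0 0 0 0 0.2 2" --pt "0 0 0 0 0 0 2"

```text
time: 10.88
tool_pos: [0.4502, 0.2375, 0.0604]
orientation: [3.139, 0.118, -0.001]
contact_force: [0.2, -0.1, -2.5]
grip_width: 0.0289
gripper_force: 71.3
```

>>> apply_moves --pt "0 0 0 0 0 0.2 2" --pt "0 0 0 0 0 0.2 2" --pt "0 0 0 0 0 0.2 2" --pt "0 0 0 0 0 0 2"

```text
time: 11.38
tool_pos: [0.4502, 0.2375, 0.0545]
orientation: [3.139, 0.118, -0.001]
contact_force: [0.1, -0.6, -1.8]
grip_width: 0.0289
gripper_force: 71.3
```

Free so far; continuing.

>>> apply_moves --pt "0 0 0 0 0 0.25 2" --pt "0 0 0 0 0 0.25 2" --pt "0 0 0 0 0 0.25 2" --pt "0 0 0 0 0 0.2 2" --pt "0 0 0 0 0 0 2"

```text
time: 12.0
tool_pos: [0.4502, 0.2375, 0.045]
orientation: [3.139, 0.118, -0.001]
contact_force: [0.1, -0.0, -2.9]
grip_width: 0.029
gripper_force: 71.3
```

>>> apply_moves --pt "0 0 0 0 0 0.1 2" --pt "0 0 0 0 0 0.1 2" --pt "0 0 0 0 0 0.1 2" --pt "0 0 0 0 0 0 2"

```text
time: 12.5
tool_pos: [0.4504, 0.2376, 0.0422]
orientation: [-3.139, -0.118, -0.0]
contact_force: [-0.4, -0.2, -3.0]
grip_width: 0.0292
gripper_force: 71.5
```

>>> apply_moves --pt "0 0 0 0 0 0.1 2" --pt "0 0 0 0 0 0.1 2" --pt "0 0 0 0 0 0 2"

```text
time: 12.88
tool_pos: [0.4505, 0.2376, 0.0421]
orientation: [3.139, 0.118, -0.001]
contact_force: [-8.2, -3.4, 14.9]
grip_width: 0.0291
gripper_force: 73.8
```

Bottomed out at z = 0.0421 as expected, with a 15 N push. Releasing.

>>> apply_moves --pt "0 0 0 0 0 -0.1 2" --pt "0 0 0 0 0 0 3.5" --pt "0 0 0 0 0 0 5" --pt "0 0 0 0 0 0 7" --pt "0 0 0 0 0 0 8.5" --pt "0 0 0 0 0 0 8.5" --pt "0 0 0 0 0 0 8.5"

```text
time: 13.75
tool_pos: [0.4504, 0.2376, 0.0412]
orientation: [3.139, 0.118, -0.0]
contact_force: [-0.1, -0.2, 0.4]
grip_width: 0.0854
gripper_force: 0.0
```

>>> apply_moves --pt "0 0 0 0 0 -2 8.5" --pt "0 0 0 0 0 -4 8.5" --pt "0 0 0 0 0 -3 8.5" --pt "0 0 0 0 0 0 8.5" --pt "0 0 0 0 0 0 8.5"

```text
time: 14.38
tool_pos: [0.4499, 0.2374, 0.1304]
orientation: [3.139, 0.118, -0.002]
contact_force: [-0.3, 0.3, -0.0]
grip_width: 0.0852
gripper_force: 0.0
```

```bash
python3 -c "
from h import *
a=np.radians(4.5)
x,y=.4504+.102*np.cos(a),.2376+.102*np.sin(a);print(x,y)
delta(x,y,.130,4.3);snap('side','s5');snap('top','t5')
a=np.load('pics/top.npz')['im'][150:250,150:230,::-1];b=np.load('pics/side.npz')['im'][190:290,195:295,::-1]
g=lambda a,s:cv2.resize(a,None,fx=s,fy=s,interpolation=2)
A=g(a,5)[:500];B=g(b,4)
B=np.pad(B,((0,100),(0,0),(0,0)));cv2.imwrite('pics/c6.png',np.hstack([A,B]))"
```

```text
0.552085568040779 0.2456028277642402
turn [0.01 0.06 0.  ] shift cm [10.25 -0.05  0.04] now-axes [10.25 -0.05  0.03] t 14.38
```

View pics/c6.png

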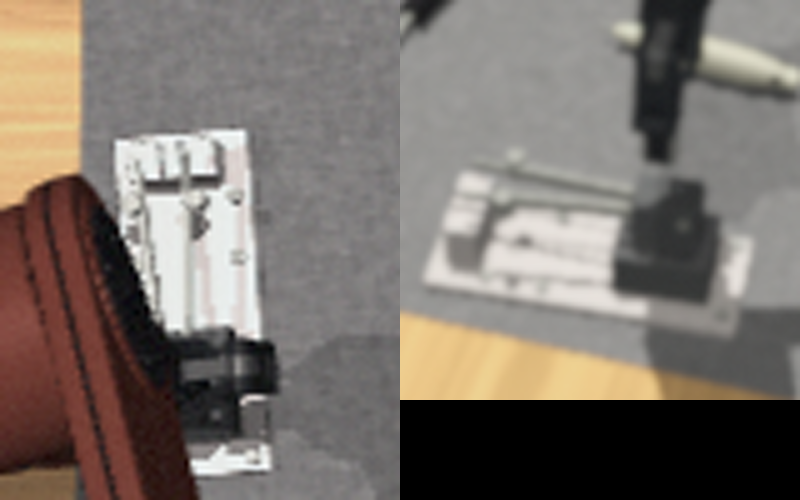

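The head is seated on the socket block, with the tips above the gauge plate at about (165,160) in the crop. Moving over the pads: local x 102 mm, reported z about 0.036.

>>> apply_moves --pt "0 0 0 4 0 0 8.5" --pt "0 0 0 4 0 0 8.5" --pt "0 0 0 2.2 0 0 8.5" --pt "0 0 0 0 0 3 8.5" --pt "0 0 0 0 0 3 8.5" --pt "0 0 0 0 0 2 8.5" --pt "0 0 0 0 0 1.2 8.5" --pt "0 0 0 0 0 0 8.5" --pt "0 0 0 0 0 0 8.5" --grip_force 20

```text
time: 15.6
tool_pos: [0.553, 0.2456, 0.0403]
orientation: [-3.139, -0.118, -0.003]
contact_force: [1.0, -0.5, 0.6]
grip_width: 0.0852
gripper_force: 0.0
```

```bash
python3 -c "
from h import *
delta(.5521,.2453,.036,4.3);s=state();print(s['tool_pos'],s['contact_force'])"
```

```text
turn [-0.02 -0.1   0.01] shift cm [-0.09  0.02  0.43] now-axes [-0.09  0.02  0.43] t 15.6
[0.55295719 0.2455503  0.04033837] [ 1.03443268 -0.45069152  0.61573107]
```

>>> apply_moves --pt "0 0 0 -0.1 0 0.4 8.5" --pt "0 0 0 0 0 0 7" --pt "0 0 0 0 0 0 6" --pt "0 0 0 0 0 0 5.2" --pt "0 0 0 0 0 0 5.0" --pt "0 0 0 0 0 0 5.0"

```text
time: 16.35
tool_pos: [0.5511, 0.2452, 0.0352]
orientation: [-3.139, -0.118, -0.0]
contact_force: [0.7, 0.0, 0.3]
grip_width: 0.0499
gripper_force: 0.0
```

>>> apply_moves --pt "0 0 0 0 0 0 4.8" --pt "0 0 0 0 0 0 4.6" --pt "0 0 0 0 0 0 4.4" --pt "0 0 0 0 0 0 4.4" --pt "0 0 0 0 0 0 4.4"

```text
time: 16.98
tool_pos: [0.5515, 0.2452, 0.0355]
orientation: [-3.139, -0.118, -0.001]
contact_force: [1.8, -0.3, 1.1]
grip_width: 0.044
gripper_force: 3.3
```

The pads are engaged: 3.3 N at 44 mm, which matches the spring. Continuing slowly.

>>> apply_moves --pt "0 0 0 0 0 0 4.2" --pt "0 0 0 0 0 0 4.05" --pt "0 0 0 0 0 0 3.9" --pt "0 0 0 0 0 0 3.8" --pt "0 0 0 0 0 0 3.8"

```text
time: 17.6
tool_pos: [0.5512, 0.2452, 0.0353]
orientation: [-3.139, -0.118, -0.0]
contact_force: [2.2, -0.2, 2.1]
grip_width: 0.0377
gripper_force: 4.8
```

>>> apply_moves --pt "0 0 0 0 0 0 3.7" --pt "0 0 0 0 0 0 3.6" --pt "0 0 0 0 0 0 3.6" --pt "0 0 0 0 0 0 3.6" --pt "0 0 0 0 0 0 3.6" --pt "0 0 0 0 0 0 3.6" --pt "0 0 0 0 0 0 3.6"

```text
time: 18.48
tool_pos: [0.5511, 0.2452, 0.0352]
orientation: [-3.139, -0.118, -0.0]
contact_force: [2.5, -0.4, 1.8]
grip_width: 0.0363
gripper_force: 5.3
```

```bash
python3 -c "
from h import *
snap('side','s6');snap('top','t6')
a=np.load('pics/top.npz')['im'][160:220,160:220,::-1];b=np.load('pics/side.npz')['im'][210:270,195:265,::-1]
A=cv2.resize(a,(390,390),interpolation=2);B=cv2.resize(b,(406,390),interpolation=2)
cv2.imwrite('pics/c7.png',np.hstack([A,B]))
s=state();print(s['tool_pos'],s['contact_force'],s['grip_width'],s['gripper_force'])"
```

```text
[0.55108533 0.24516544 0.03520189] [2.67354684 0.75808069 1.62400303] 0.03622858057601421 5.291496366262436
```

View pics/c7.png

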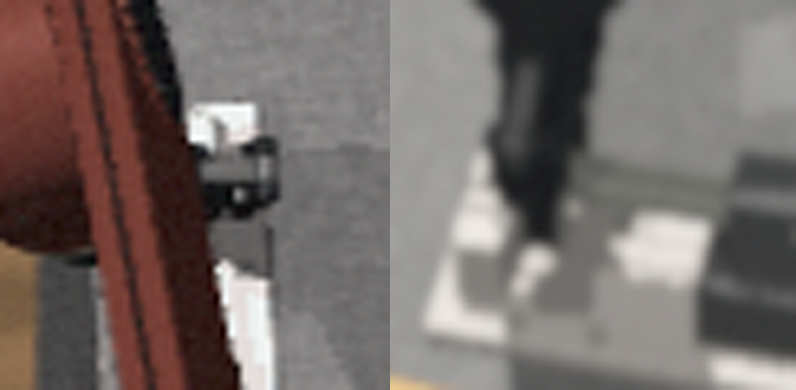

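Width 36.2 mm and 5.3 N agree with a 10 mm gap, and the picture shows the fingers closed around the legs just behind the gauge plate, with the plug still seated. Holding a moment, then handing in.

>>> apply_moves --pt "0 0 0 0 0 0 3.6" --pt "0 0 0 0 0 0 3.6" --pt "0 0 0 0 0 0 3.6" --pt "0 0 0 0 0 0 3.6" --pt "0 0 0 0 0 0 3.6" --pt "0 0 0 0 0 0 3.6"

```text
time: 19.32
tool_pos: [0.5511, 0.2451, 0.0352]
orientation: [-3.139, -0.118, 0.0]
contact_force: [1.5, -0.5, 2.6]
grip_width: 0.0359
gripper_force: 5.3
```

```bash
python3 -c "
from h import *
print(state()['grip_width'],state()['gripper_force']); print(job_done())"
```

```text
0.035902634584089516 5.283332169055939
the job is handed in; nothing more can be done
None
```

I plugged the tweezers home in the socket, let them spring open, and handed in at about 19 s while holding the pads at 35.9 mm with 5.3 N, which corresponds to a tip gap of about 10 mm (inferred from the pad width, since the tips were not clearly visible); the hand-in returned no verdict.

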